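# Flip the stock tags of the welding consumables bins

## Task

The bins on the stock board have just been restocked: flip the hinged metal tags so that the tag of every full bin leans back towards its bin with the ring face up, and the tag of the nearly empty bin leans away from it, towards the robot, with the bar face up; some may already be right. Push each tag over gently with shut fingertips, without pinching or lifting anything, and leave the bins and the loose things around them where they are.

Things in the scene. Friction and masses are not known exactly. Their poses are not given: they have to be found in the camera images.
- board: fixed grey steel base plate, 205 x 440 x 12 mm, flat on the work surface. Origin on the work surface below the middle of the row of tag hinges; x points from the tags to the bins (away from the robot), y along the row. Four places at y = -150, -50, 50, 150 mm: at each, one tag stand (x = 0) and, directly behind it, one bin (x = 95 mm)
- stand_a: fixed steel stand of tag A, foot 40 x 66 mm, two cheeks 64 mm apart overall and 78 mm tall; origin under its foot, on the plate (12 mm above the work surface), straight below the hinge; axes as the board's. All stands look alike; which place each is at varies
- tag_a (a joint): hinge of the tag on that stand, rad: 0 upright, +0.6 leaning towards its bin with the ring face up, -0.6 leaning away from the bin, towards the robot, with the bar face up. It turns at a fraction of a newton, falls by itself to the side of upright it is on, and rests at a hard stop at 0.6 either way. One face has a dark ring, the other a dark bar
- tag_a_edge (a point): middle of that tag's free edge. The tag: aluminium flap 50 mm wide (along the row), 70 mm from hinge to free edge, 4 mm thick, about 40 g. Its hinge is 85 mm above the work surface; the free edge is 143 mm up and 40 mm to the side of the hinge when leaning, 155 mm up when upright
- stand_b: fixed steel stand of tag B, foot 40 x 66 mm, two cheeks 64 mm apart overall and 78 mm tall; origin under its foot, on the plate (12 mm above the work surface), straight below the hinge; axes as the board's. All stands look alike; which place each is at varies
- tag_b (a joint): hinge of the tag on that stand, rad: 0 upright, +0.6 leaning towards its bin with the ring face up, -0.6 leaning away from the bin, towards the robot, with the bar face up. It turns at a fraction of a newton, falls by itself to the side of upright it is on, and rests at a hard stop at 0.6 either way. One face has a dark ring, the other a dark bar
- tag_b_edge (a point): middle of that tag's free edge. The tag: aluminium flap 50 mm wide (along the row), 70 mm from hinge to free edge, 4 mm thick, about 40 g. Its hinge is 85 mm above the work surface; the free edge is 143 mm up and 40 mm to the side of the hinge when leaning, 155 mm up when upright
- stand_c: fixed steel stand of tag C, foot 40 x 66 mm, two cheeks 64 mm apart overall and 78 mm tall; origin under its foot, on the plate (12 mm above the work surface), straight below the hinge; axes as the board's. All stands look alike; which place each is at varies
- tag_c (a joint): hinge of the tag on that stand, rad: 0 upright, +0.6 leaning towards its bin with the ring face up, -0.6 leaning away from the bin, towards the robot, with the bar face up. It turns at a fraction of a newton, falls by itself to the side of upright it is on, and rests at a hard stop at 0.6 either way. One face has a dark ring, the other a dark bar
- tag_c_edge (a point): middle of that tag's free edge. The tag: aluminium flap 50 mm wide (along the row), 70 mm from hinge to free edge, 4 mm thick, about 40 g. Its hinge is 85 mm above the work surface; the free edge is 143 mm up and 40 mm to the side of the hinge when leaning, 155 mm up when upright
- stand_d: fixed steel stand of tag D, foot 40 x 66 mm, two cheeks 64 mm apart overall and 78 mm tall; origin under its foot, on the plate (12 mm above the work surface), straight below the hinge; axes as the board's. All stands look alike; which place each is at varies
- tag_d (a joint): hinge of the tag on that stand, rad: 0 upright, +0.6 leaning towards its bin with the ring face up, -0.6 leaning away from the bin, towards the robot, with the bar face up. It turns at a fraction of a newton, falls by itself to the side of upright it is on, and rests at a hard stop at 0.6 either way. One face has a dark ring, the other a dark bar
- tag_d_edge (a point): middle of that tag's free edge. The tag: aluminium flap 50 mm wide (along the row), 70 mm from hinge to free edge, 4 mm thick, about 40 g. Its hinge is 85 mm above the work surface; the free edge is 143 mm up and 40 mm to the side of the hinge when leaning, 155 mm up when upright
- bin_nozzles: loose black open bin, 110 x 86 x 50 mm, FULL of copper gas nozzles; it stands on the plate behind one of the tags (which one varies). Contents reach at most 72 mm above the work surface. Origin at the centre of its underside
- bin_tips: loose black open bin, 110 x 86 x 50 mm, FULL of copper contact tips; it stands on the plate behind one of the tags (which one varies). Contents reach at most 72 mm above the work surface. Origin at the centre of its underside
- bin_collars: loose black open bin, 110 x 86 x 50 mm, FULL of brass collars; it stands on the plate behind one of the tags (which one varies). Contents reach at most 72 mm above the work surface. Origin at the centre of its underside
- bin_cups: loose black open bin, 110 x 86 x 50 mm, NEARLY EMPTY: only two white ceramic cups on its floor; it stands on the plate behind one of the tags (which one varies). Contents reach at most 72 mm above the work surface. Origin at the centre of its underside
- spray_can: bystander, loose: metal can, 54 mm across, 125 mm tall, standing beyond one end of the board; origin at its underside
- wire_brush: bystander, loose: brush lying flat, about 190 mm long, beyond the other end of the board; origin at its underside
- torch_nozzle: bystander, loose: copper nozzle 24 mm across, 52 mm tall, standing on the table in front of the tags; origin at its underside
- flange: bystander, loose: steel ring 64 mm across, 14 mm tall, lying in front of the board; origin at its underside
- magnet_square: bystander, loose: red L-shaped magnetic square, 70 mm legs, 22 mm tall, lying beyond one end of the board; origin at its underside
- steel_slug: bystander, loose: steel cylinder 28 mm across, 40 mm tall, standing on the plate between two stands; origin at its underside
- offcut: bystander, loose: steel block 50 x 35 x 20 mm, lying in front of the board; origin at its underside
Mind the look-alikes: they are no part of the job. What is shaped like the bin_cups but blue is not meant.

How it is judged:
By the outcome, as a careful person would: the job done as asked, in the order asked, and still so for the second after the job is handed in, with the robot touching nothing.
It also fails if it takes over 48 s, if anything falls off the work surface, if the arm or the gripper's body presses on something with over 40 N, if the wrist force passes 120 N, or if a joint passes its speed limit or range.

## Robot

A 6-joint arm with a two-finger parallel gripper is mounted at the origin on the work surface. World frame = base frame: x ahead of the robot, y to its left, z up, the work surface at z = 0. Lengths are in m, angles in rad, forces in N, time in s.
With the tool pointing down it reaches from about 0.3 to 0.75 m from the base axis. Payload 8.5 kg.
Tool frame: the origin (TCP) lies at the very end of the fingers, on their centre line; the grasp point (between the pads) lies 19 mm behind it; z points along the fingers, y is the direction in which the jaws open and shut (so a half turn about z gives the same grasp; the last joint's range is limited). The gripper opens to 85 mm and grips with 20 to 120 N. Pads are 22 mm wide; open, the fingers measure 114 mm over their backs; the gripper's body (76 mm by 85 mm) begins 54 mm behind the grasp point. The pads swing forward as they close: fully open they stand 13 mm farther back than shut.
Start: joints at [1.061, 0.381, 1.297, -0, 1.464, -0.215], TCP at [0.16, 0.526, 0.231] pointing down, gripper open.
Joint ranges: [-3.11, 3.11], [-0.89, 2.33], [0.22, 2.48], [-1.42, 4.56], [0.17, 2.85], [-2.88, 2.88]. Speed limits (rad/s): [2.39, 2.39, 3.14, 3.14, 3.14, 3.14].

## Interface

Orientations are given as a rotation vector (axis times angle).
In Python, from station import robot gives the robot as it stands.
- The arm moves only by the tool carry_out, never from a script. Its arguments are lists of equal length, an entry for each row: "rotation": the turn, a rotation vector about the tool's x, y, z in degrees, a list of three; "delta_pos": the shift along the tool's x, y, z in m, a list of three; "jaw": the gripper's target within -1 to 1 (fully open at 1, half-way at 0, shut at -1). A call has 1 to 20 rows; each row shifts and turns the pose as measured when the row begins, along the tool's axes as they then stand; what a row does not reach is not made up. A row lasts 1/12 s, in which the tool goes at most 41.7 mm and 7.16 degrees, less where a joint would pass 70% of its speed; a pose out of reach is approached as far as the arm can. A call is refused whole if a number of a shift passes 0.0417 or a number of a turn 7.16, either way. A call with a gripper value outside its range is refused whole. The fingers move at their own pace and stop on an object; "grip_force" is the grip in N (left out, the last holds). Time passes only in rows, so rows that do not move let the fingers close. It gives the time, the measured TCP pose, the force and the opening at its end, in the units of the state.
- robot.get_obs(): the state, without advancing time (a new reading comes with each control period).
- robot.grab_frame(name): name is "scene" or "top"; returns a dict with "img" (480x640x3 uint8, blue, green, red), "fov_y" (degrees; the focal length in pixels is half the picture's height over the tangent of half this angle, whatever the lens; pixels are square), "cx", "cy" (the principal point, pixels), "dist_coeffs" ([k1, k2, p1, p2, k3] as OpenCV has them; the pictures are not rectified), "extrinsics" (4x4, takes a point from world to camera coordinates). Camera axes: x right, y down, z forward; pixel columns grow to the right and rows downward; lengths in m; the calibration is good to about 2 mm. A picture is of the moment at which its call begins. There is no depth.
- robot.hand_in(): hands the job in, once; it reports no verdict.
The state is a dict: "t": time; "q": joint angles; "joint_vel": joint speeds; "tau": joint torques, N m; "ee_pos": TCP position; "orientation": TCP orientation; "force": force on the tool from outside, world axes, zero at the start; "torque": the same for the moment, N m; "opening": finger opening in m.
Only numpy, scipy, OpenCV 4.12 (cv2) and the standard library are available. Lean on these libraries where they do the work, as an engineer would, in place of code of your own. Each camera call takes 0.05 s, during which the arm holds its last target.

## Working session

There is one attempt and no reset: what is moved stays moved. The work goes in short steps, Python scripts to look and compute and a tool call to move; the robot and the scene stay as the last step left them, time stands still between calls to the robot, and variables do not carry over. Pictures are saved under pics/ and viewed, and the job is handed in when it is done.

Besides the shell and the picture viewer there is one more tool, called in YAML: its name, and indented under it one key for each argument. carry_out: Moves the arm, as the interface text tells. Its arguments: {"type":"object","properties":{"rotation":{"type":"array"},"delta_pos":{"type":"array"},"jaw":{"type":"array"},"grip_force":{"type":"number"}},"required":["rotation","delta_pos","jaw"]}

```bash
ls; mkdir -p pics; python3 - <<'E'
from station import robot
import cv2, pickle
print(robot.get_obs())
for n in("scene","top"):
    f=robot.grab_frame(n); cv2.imwrite(f"pics/{n}0.png",f["img"]); pickle.dump(f,open(f"{n}0.pkl","wb"))
    print({k:v for k,v in f.items() if k!="img"})
E
```

```text
pics
{'t': 0.0, 'q': array([ 1.06072569e+00,  3.81161341e-01,  1.29829045e+00, -2.77301984e-05,
        1.46358203e+00, -2.15323174e-01]), 'joint_vel': array([ 6.08006163e-05,  1.26279607e-03,  6.30286208e-04, -2.47938854e-04,
       -1.41065728e-03,  1.08901417e-03]), 'tau': array([ 5.60285152e-04, -4.48453939e+01, -2.31274742e+01, -2.51497722e-04,
        4.80370276e-03,  3.77880639e-06]), 'ee_pos': array([0.15964274, 0.52600218, 0.23072037]), 'orientation': array([-4.61238057e-01, -3.10705790e+00,  2.13153734e-03]), 'force': array([-0.42668912, -0.08434918,  0.57476763]), 'torque': array([ 0.00567754, -0.06393334,  0.02154115]), 'opening': 0.08538739598277166}
{'fov_y': 45.496921137703154, 'cx': 324.4284296134378, 'cy': 235.91807454948886, 'dist_coeffs': array([-0.16624357,  0.        ,  0.        ,  0.        ,  0.        ]), 'extrinsics': array([[ 0.27784613,  0.96043474,  0.01914769, -0.19198508],
       [ 0.67321888, -0.18046072, -0.71708456, -0.28377355],
       [-0.68525752,  0.21212976, -0.69672312,  1.6210947 ],
       [ 0.        ,  0.        ,  0.        ,  1.        ]])}
{'fov_y': 51.14098791232686, 'cx': 326.19073786091167, 'cy': 247.56346788917818, 'dist_coeffs': array([-0.01954946,  0.        ,  0.        ,  0.        ,  0.        ]), 'extrinsics': array([[-0.00547256, -0.9995721 , -0.02873454,  0.07444823],
       [-0.99356386,  0.00868633, -0.11293979,  0.55161336],
       [ 0.11314106,  0.02793153, -0.99318625,  1.03605369],
       [ 0.        ,  0.        ,  0.        ,  1.        ]])}
```

View pics/scene0.png

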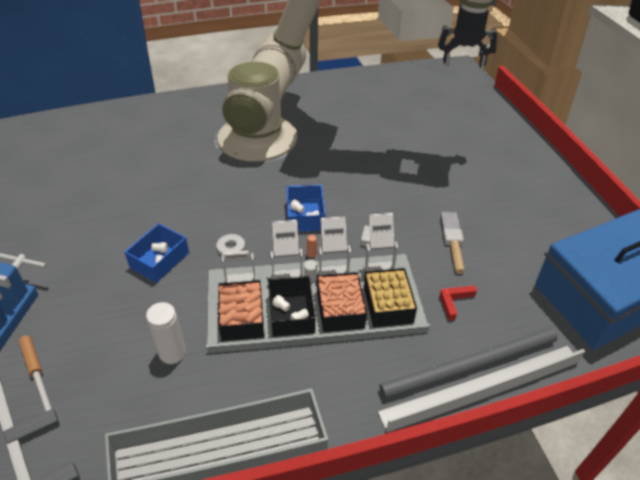

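View pics/top0.png

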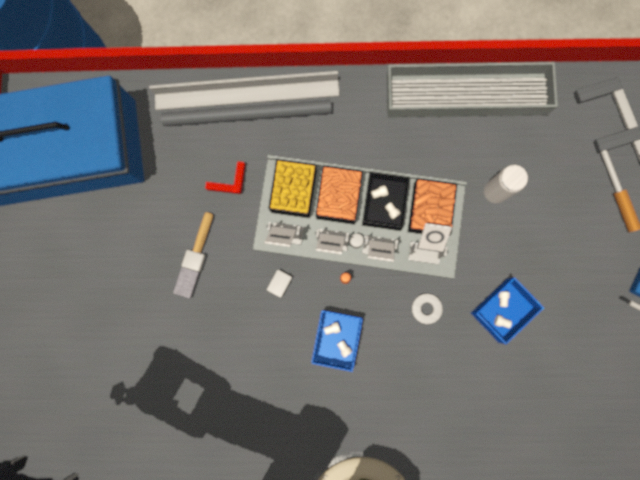

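The scene view shows the bins left to right at about (240,310) orange, (290,305) black with white cups, (340,300) orange and (390,297) brass. The blue look-alike bins are at (157,253) and (305,207). In the top view the order is mirrored, with the cups bin at (386,201). I'll enlarge the row of tags next.

```bash
python3 - <<'E'
import cv2
a=cv2.imread("pics/scene0.png")[195:355,195:435]; cv2.imwrite("pics/sc_crop.png",cv2.resize(a,None,fx=3.3,fy=3.3,interpolation=cv2.INTER_CUBIC))
a=cv2.imread("pics/top0.png")[145:285,245:475]; cv2.imwrite("pics/top_crop.png",cv2.resize(a,None,fx=3.4,fy=3.4,interpolation=cv2.INTER_CUBIC))
E
```

```text
(no output)
```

View pics/sc_crop.png

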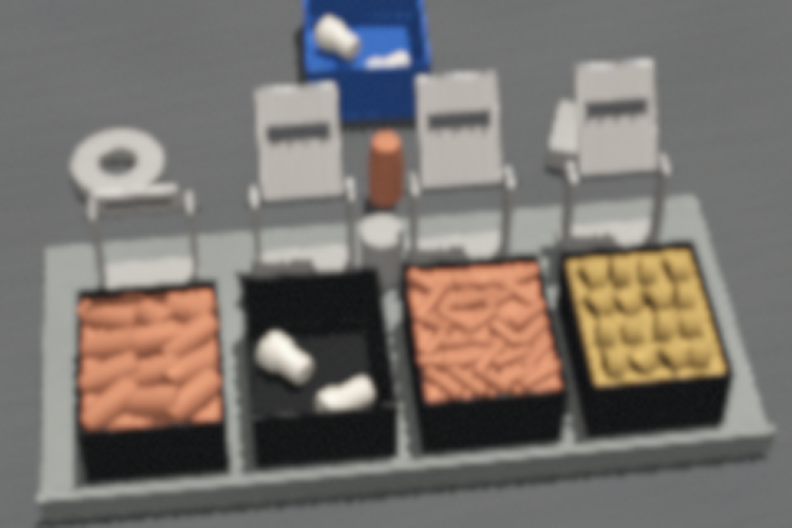

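View pics/top_crop.png

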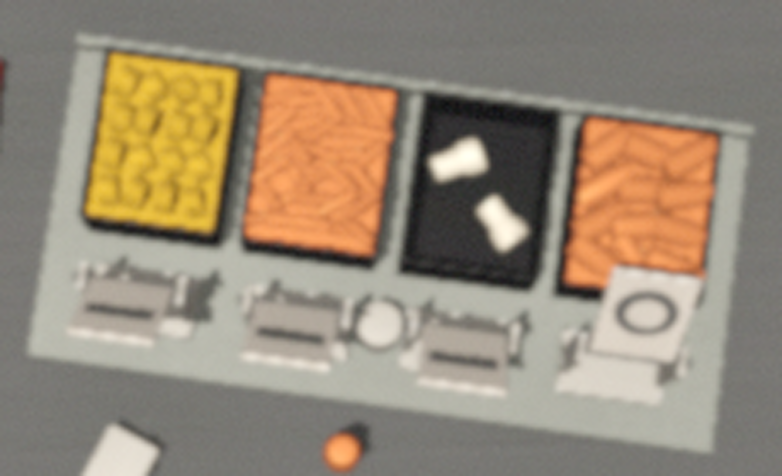

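```bash
cat > h.py <<'E'
import numpy as np,cv2,pickle
from scipy.optimize import least_squares
def cam(f):
    fl=240/np.tan(np.radians(f["fov_y"]/2)); K=np.array([[fl,0,f["cx"]],[0,fl,f["cy"]],[0,0,1]])
    E=f["extrinsics"]; return K,f["dist_coeffs"],cv2.Rodrigues(E[:3,:3])[0],E[:3,3]
def proj(f,P):
    K,d,r,t=cam(f); return cv2.projectPoints(np.asarray(P,float).reshape(-1,1,3),r,t,K,d)[0].reshape(-1,2)
def b2w(p,P):
    P=np.asarray(P,float).reshape(-1,3); c,s=np.cos(p[2]),np.sin(p[2])
    return P@np.array([[c,s,0],[-s,c,0],[0,0,1]])+[p[0],p[1],0]
E
python3 - <<'E'
from h import *
S=pickle.load(open("scene0.pkl","rb"));T=pickle.load(open("top0.pkl","rb"))
sc=np.array([(47,247),(697,197),(770,432),(42,497)])/3.3+[195,195]
tp=np.array([(30,355),(712,450),(750,130),(82,43)])/3.4+[245,145]
def corners(x0):return np.array([(x0,-.22,.012),(x0,.22,.012),(x0+.205,.22,.012),(x0+.205,-.22,.012)])
def tags(s): return np.array([(s*.040,y+e,.143) for y in(.15,.05) for e in(-.025,.025)])
# tag edge corners of +y two tags, leaning to robot: scene order (y-,y+)
sce=np.array([(577,62),(655,58),(417,75),(498,70)])/3.3+[195,195]
tpe=np.array([(155,343),(70,330),(327,367),(242,355)])/3.4+[245,145]
def res(p):
    W=b2w(p,corners(p[3])); 
    W2=b2w(p,[(-.04,y+e,.143) for y in(.15,.05) for e in(-.025,.025)])
    return np.r_[(proj(S,W)-sc).ravel(),(proj(T,W[[1,0,3,2]])-tp).ravel(),(proj(S,W2)-sce).ravel(),(proj(T,W2)-tpe).ravel()]
o=least_squares(res,[.5,0,0,-.045],loss="soft_l1")
print(o.x.round(4)); print(res(o.x).reshape(-1,2).round(1).tolist()); np.save("p.npy",o.x)
p=o.x
for n,y in(("collar",.15),("tips",.05)):
  print(n,b2w(p,[(0,y,.085),(-.04,y,.143)]).round(4).tolist())
for f,n,off,k in((S,"s",(195,195),3.3),(T,"t",(245,145),3.4)):
  im=cv2.imread({"s":"pics/sc_crop.png","t":"pics/top_crop.png"}[n])
  d=lambda P:((proj(f,b2w(p,P))-off)*k).astype(int).reshape(-1,1,2)
  cv2.polylines(im,[d(corners(p[3]))],1,(0,255,0))
  for y,s in((.15,-1),(.05,-1),(-.05,-1),(-.15,1)):
    cv2.polylines(im,[d([(0,y-.025,.085),(0,y+.025,.085),(s*.04,y+.025,.143),(s*.04,y-.025,.143)])],1,(0,0,255))
    cv2.polylines(im,[d([(.04,y-.043,.062),(.04,y+.043,.062),(.15,y+.043,.062),(.15,y-.043,.062)])],1,(255,0,255))
  cv2.imwrite(f"pics/fit_{n}.png",im)
E
```

```text
[ 0.5645  0.0066 -0.1519 -0.0441]
[[-0.9, -0.5], [0.0, -1.4], [1.0, 0.3], [-0.3, 1.6], [-0.8, -1.1], [0.3, 0.1], [0.2, 1.4], [-1.2, 0.1], [-0.4, 0.4], [-0.4, -0.1], [-0.1, -0.0], [-0.4, -0.3], [-0.4, -0.3], [-1.1, -0.1], [0.8, 0.1], [-0.1, -0.1]]
collar [[0.5872, 0.1549, 0.085], [0.5476, 0.1609, 0.143]]
tips [[0.572, 0.056, 0.085], [0.5325, 0.0621, 0.143]]
```

View pics/fit_s.png

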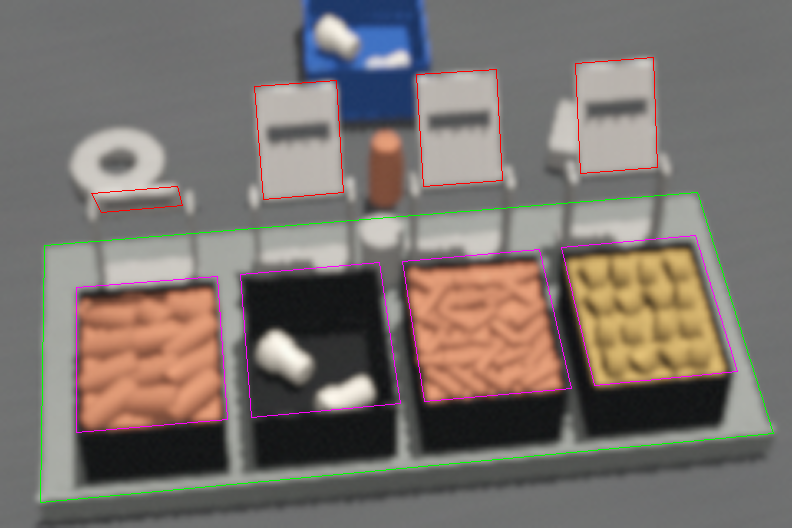

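View pics/fit_t.png

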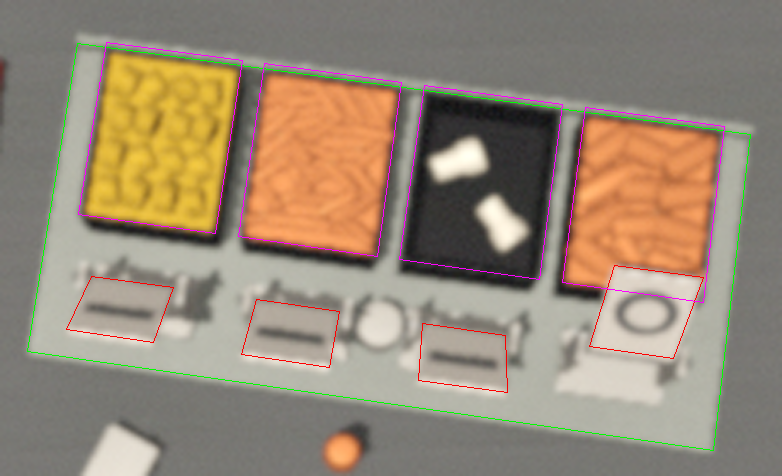

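```bash
cat >> h.py <<'E'
from scipy.spatial.transform import Rotation as Ro
def where():
    from station import robot
    o=robot.get_obs(); p=np.load("p.npy"); R=Ro.from_rotvec(o["orientation"]).as_matrix()
    P=o["ee_pos"]; c,s=np.cos(p[2]),np.sin(p[2]); B=np.array([[c,s,0],[-s,c,0],[0,0,1]])
    print("t",o["t"],"board",(B@(P-[p[0],p[1],0])).round(4),"F",o["force"].round(1),"q",o["q"].round(2),"open",round(o["opening"],4))
    print("tool axes in board\n",(B@R).round(3))
    for n,T in(("stageC",(-.10,.15,.2)),("stageT",(-.10,.05,.2))):
        print(n,"tool delta",(R.T@(b2w(p,T)[0]-P)).round(4))
E
python3 -c "from h import *;where()"
```

```text
t 0.1 board [-0.4787  0.4522  0.2308] F [ 0.5 -0.3  0.3] q [ 1.06  0.38  1.3  -0.    1.46 -0.22] open 0.0854
tool axes in board
 [[-0.99   0.142 -0.   ]
 [ 0.142  0.99  -0.001]
 [ 0.    -0.001 -1.   ]]
stageC tool delta [-0.4179 -0.2451  0.031 ]
stageT tool delta [-0.4321 -0.3441  0.0311]
```

carry_out:
  rotation:
    - [0, 0, -4.1]
    - [0, 0, -4.1]
    - [0, 0, 0]
    - [0, 0, 0]
    - [0, 0, 0]
    - [0, 0, 0]
    - [0, 0, 0]
    - [0, 0, 0]
    - [0, 0, 0]
    - [0, 0, 0]
    - [0, 0, 0]
    - [0, 0, 0]
  delta_pos:
    - [0, 0, 0]
    - [0, 0, 0]
    - [-0.02, -0.016, 0]
    - [-0.027, -0.0215, 0]
    - [-0.027, -0.0215, 0]
    - [-0.027, -0.0215, 0]
    - [-0.027, -0.0215, 0]
    - [-0.027, -0.0215, 0]
    - [-0.027, -0.0215, 0]
    - [-0.027, -0.0215, 0]
    - [-0.027, -0.0215, 0]
    - [0, 0, 0]
  jaw: [-1, -1, -1, -1, -1, -1, -1, -1, -1, -1, -1, -1]

```text
t: 1.1
ee_pos: [0.3724, 0.2962, 0.2265]
orientation: [-0.216, -3.128, 0.012]
force: [-0.1, -0.2, -0.2]
opening: -0.0003
```

```bash
python3 -c "from h import *;where()"
```

```text
t 1.1 board [-0.2337  0.2571  0.2265] F [-0.1 -0.2 -0.2] q [ 0.42  0.26  1.5  -0.    1.4  -1.01] open -0.0003
tool axes in board
 [[-1.    -0.014 -0.005]
 [-0.014  1.    -0.008]
 [ 0.005 -0.008 -1.   ]]
stageC tool delta [-0.1323 -0.1088  0.0267]
stageT tool delta [-0.1309 -0.2088  0.0275]
```

carry_out:
  rotation:
    - [0, 0, 0]
    - [0, 0, 0]
    - [0, 0, 0]
    - [0, 0, 0]
    - [0, 0, 0]
    - [0, 0, 0]
    - [0, 0, 0]
    - [0, 0, 0]
    - [0, 0, 0]
    - [0, 0, 0]
  delta_pos:
    - [-0.026, -0.021, 0.002]
    - [-0.026, -0.021, 0.002]
    - [-0.026, -0.021, 0.002]
    - [-0.026, -0.021, 0.002]
    - [-0.026, -0.021, 0.002]
    - [0, 0, 0.02]
    - [0, 0, 0.025]
    - [0, 0, 0.025]
    - [0, 0, 0.015]
    - [0, 0, 0]
  jaw: [-1, -1, -1, -1, -1, -1, -1, -1, -1, -1]

```text
t: 1.93
ee_pos: [0.4908, 0.167, 0.1261]
orientation: [-0.221, -3.126, 0.01]
force: [-0.1, 0.2, 0.0]
opening: 0.0
```

```bash
python3 -c "from h import *;where()"
```

```text
t 1.9333 board [-0.0971  0.1473  0.1261] F [-0.1  0.2  0. ] q [ 0.1   0.43  1.54 -0.01  1.17 -1.33] open 0.0
tool axes in board
 [[-1.    -0.011 -0.007]
 [-0.011  1.    -0.007]
 [ 0.008 -0.007 -1.   ]]
stageC tool delta [ 0.0034  0.0022 -0.0739]
stageT tool delta [ 0.0045 -0.0978 -0.0732]
```

carry_out:
  rotation:
    - [0, 0, 0]
    - [0, 0, 0]
    - [0, 0, 0]
    - [0, 0, 0]
    - [0, 0, 0]
    - [0, 0, 0]
    - [0, 0, 0]
    - [0, 0, 0]
    - [0, 0, 0]
    - [0, 0, 0]
    - [0, 0, 0]
    - [0, 0, 0]
    - [0, 0, 0]
    - [0, 0, 0]
    - [0, 0, 0]
    - [0, 0, 0]
  delta_pos:
    - [-0.01, 0, 0.005]
    - [-0.01, 0, 0.002]
    - [-0.01, 0, 0]
    - [-0.006, 0, 0]
    - [-0.005, 0, 0]
    - [-0.005, 0, 0]
    - [-0.005, 0, 0]
    - [-0.005, 0, 0]
    - [-0.005, 0, 0]
    - [-0.005, 0, 0]
    - [-0.005, 0, 0]
    - [-0.005, 0, 0]
    - [-0.005, 0, 0]
    - [-0.005, 0, 0]
    - [-0.005, 0, 0]
    - [-0.005, 0, 0]
  jaw: [-1, -1, -1, -1, -1, -1, -1, -1, -1, -1, -1, -1, -1, -1, -1, -1]

```text
t: 3.27
ee_pos: [0.5967, 0.1538, 0.1223]
orientation: [-0.218, -3.132, 0.009]
force: [0.1, -0.4, 0.2]
opening: 0.0003
```

```bash
python3 -c "
from h import *;where()
from station import robot
f=robot.grab_frame('scene')['img'][150:355,195:435];cv2.imwrite('pics/push1.png',cv2.resize(f,None,fx=2.8,fy=2.8,interpolation=2))"
```

```text
t 3.2667 board [0.0096 0.1504 0.1223] F [ 0.1 -0.4  0.2] q [ 0.06  0.59  1.27 -0.01  1.29 -1.37] open 0.0003
tool axes in board
 [[-1.    -0.013 -0.002]
 [-0.013  1.    -0.006]
 [ 0.002 -0.006 -1.   ]]
stageC tool delta [ 0.1098  0.0006 -0.0775]
stageT tool delta [ 0.111  -0.0994 -0.077 ]
```

View pics/push1.png

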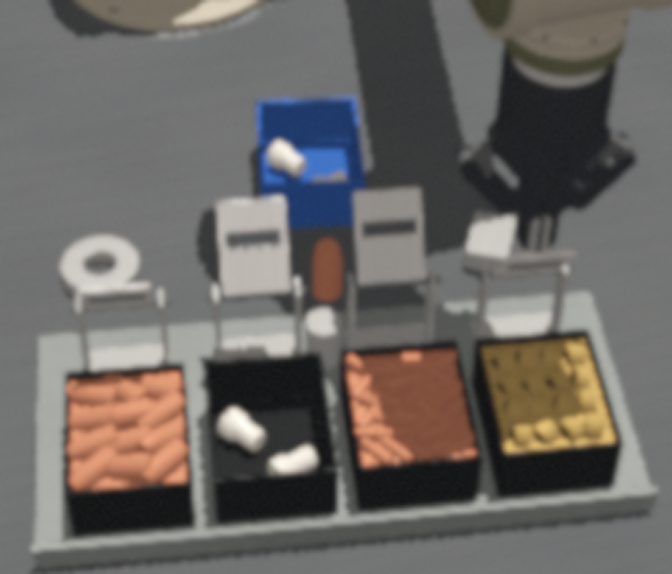

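The collars tag has now gone over, and only its edge shows at (540,260). Next I back off and go to the tips tag.

carry_out:
  rotation:
    - [0, 0, 0]
    - [0, 0, 0]
    - [0, 0, 0]
    - [0, 0, 0]
    - [0, 0, 0]
    - [0, 0, 0]
    - [0, 0, 0]
    - [0, 0, 0]
    - [0, 0, 0]
    - [0, 0, 0]
    - [0, 0, 0]
    - [0, 0, 0]
  delta_pos:
    - [0.012, 0, 0]
    - [0.02, 0, 0]
    - [0.025, 0, 0]
    - [0.025, 0, 0]
    - [0.02, 0, 0]
    - [0.005, 0, 0]
    - [0, -0.018, 0]
    - [0, -0.022, 0]
    - [0, -0.022, 0]
    - [0, -0.022, 0]
    - [0, -0.01, 0]
    - [0, 0, 0]
  jaw: [-1, -1, -1, -1, -1, -1, -1, -1, -1, -1, -1, -1]

```text
t: 4.32
ee_pos: [0.4783, 0.0723, 0.1228]
orientation: [0.216, 3.131, -0.008]
force: [0.4, -0.1, 0.1]
opening: 0.0002
```

```bash
python3 -c "from h import *;where()"
```

```text
t 4.3167 board [-0.0952  0.0518  0.1228] F [ 0.4 -0.1  0.1] q [-0.09  0.38  1.65 -0.01  1.11 -1.52] open 0.0002
tool axes in board
 [[-1.    -0.014  0.003]
 [-0.014  1.    -0.005]
 [-0.003 -0.005 -1.   ]]
stageC tool delta [ 0.0032  0.0978 -0.0777]
stageT tool delta [ 0.0046 -0.0022 -0.0772]
```

carry_out:
  rotation:
    - [0, 0, 0]
    - [0, 0, 0]
    - [0, 0, 0]
    - [0, 0, 0]
    - [0, 0, 0]
    - [0, 0, 0]
    - [0, 0, 0]
    - [0, 0, 0]
    - [0, 0, 0]
    - [0, 0, 0]
    - [0, 0, 0]
    - [0, 0, 0]
    - [0, 0, 0]
    - [0, 0, 0]
    - [0, 0, 0]
    - [0, 0, 0]
  delta_pos:
    - [-0.01, 0, 0]
    - [-0.01, 0, 0]
    - [-0.01, 0, 0]
    - [-0.006, 0, 0]
    - [-0.005, 0, 0]
    - [-0.005, 0, 0]
    - [-0.005, 0, 0]
    - [-0.005, 0, 0]
    - [-0.005, 0, 0]
    - [-0.005, 0, 0]
    - [-0.005, 0, 0]
    - [-0.005, 0, 0]
    - [-0.005, 0, 0]
    - [-0.005, 0, 0]
    - [-0.005, 0, 0]
    - [-0.005, 0, 0]
  jaw: [-1, -1, -1, -1, -1, -1, -1, -1, -1, -1, -1, -1, -1, -1, -1, -1]

```text
t: 5.65
ee_pos: [0.5819, 0.0618, 0.1232]
orientation: [0.216, 3.131, -0.006]
force: [1.4, -0.8, -0.2]
opening: -0.0001
```

```bash
python3 -c "from h import *;where()"
```

```text
t 5.65 board [0.0089 0.0572 0.1232] F [ 1.4 -0.8 -0.2] q [-0.09  0.54  1.37 -0.    1.24 -1.53] open -0.0001
tool axes in board
 [[-1.    -0.014  0.003]
 [-0.014  1.    -0.003]
 [-0.003 -0.003 -1.   ]]
stageC tool delta [ 0.1073  0.094  -0.0775]
stageT tool delta [ 0.1087 -0.006  -0.0771]
```

carry_out:
  rotation:
    - [0, 0, 0]
    - [0, 0, 0]
    - [0, 0, 0]
    - [0, 0, 0]
    - [0, 0, 0]
    - [0, 0, 0]
    - [0, 0, 0]
    - [0, 0, 0]
    - [0, 0, 0]
    - [0, 0, 0]
    - [0, 0, 0]
    - [0, 0, 0]
    - [0, 0, 0]
    - [0, 0, 0]
    - [0, 0, 0]
    - [0, 0, 0]
  delta_pos:
    - [0.012, 0, 0]
    - [0.02, 0, 0]
    - [0.025, 0, 0]
    - [0.025, 0, 0]
    - [0.02, 0, 0]
    - [0.015, 0, -0.01]
    - [0, 0.01, -0.03]
    - [0, 0.02, -0.03]
    - [0.01, 0.03, -0.02]
    - [0.01, 0.03, -0.01]
    - [0.01, 0.03, 0]
    - [0.01, 0.03, 0]
    - [0.01, 0.03, 0]
    - [0.01, 0.03, 0]
    - [0, 0.01, 0]
    - [0, 0, 0]
  jaw: [-1, -1, -1, -1, -1, -1, -1, -1, -1, -1, -1, -1, -1, -1, -1, -1]

```text
t: 6.98
ee_pos: [0.4353, 0.3146, 0.2282]
orientation: [0.224, 3.127, -0.0]
force: [0.1, -0.1, -0.7]
opening: 0.0002
```

```bash
python3 - <<'E'
from h import *
from station import robot
where()
S=robot.grab_frame("scene");T=robot.grab_frame("top"); p=np.load("p.npy")
cv2.imwrite("pics/scene1.png",S["img"]);cv2.imwrite("pics/top1.png",T["img"])
a=cv2.resize(S["img"][195:355,195:435],None,fx=2.4,fy=2.4,interpolation=2);b=cv2.resize(T["img"][145:285,245:475],None,fx=2.4,fy=2.4,interpolation=2)
b2=np.zeros((b.shape[0],a.shape[1],3),'uint8');b2[:,:b.shape[1]]=b
im=np.vstack([a,b2]);im=im[:,:]; 
cv2.imwrite("pics/end.png",np.hstack([a[:336],b2])[:, :] if 0 else cv2.resize(im,None,fx=.83,fy=.83))
# displacement outside tags region: diffs
for n,I in(("scene",S),("top",T)):
    d=cv2.absdiff(I["img"],pickle.load(open(n+"0.pkl","rb"))["img"]).max(2); d=cv2.medianBlur(d,5)
    cv2.imwrite(f"pics/diff_{n}.png",np.clip(d.astype(int)*3,0,255).astype('uint8'))
E
```

```text
t 6.9833 board [-0.1743  0.2848  0.2282] F [ 0.1 -0.1 -0.7] q [ 0.41  0.36  1.34 -0.    1.44 -1.02] open 0.0002
tool axes in board
 [[-1.    -0.009  0.006]
 [-0.009  1.     0.001]
 [-0.006  0.    -1.   ]]
stageC tool delta [-0.0729 -0.1355  0.0286]
stageT tool delta [-0.0721 -0.2355  0.0286]
```

View pics/end.png

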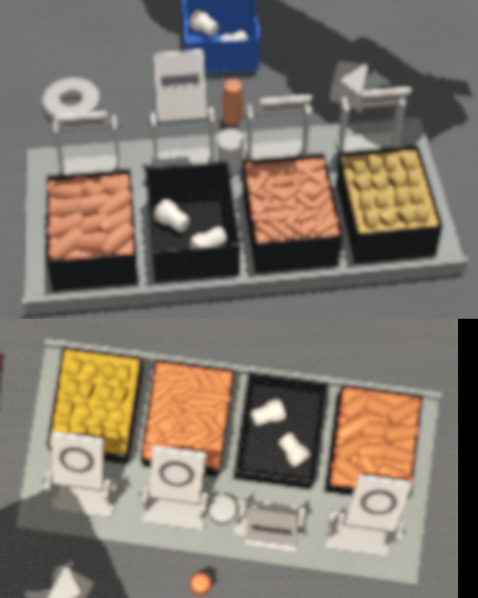

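View pics/diff_top.png

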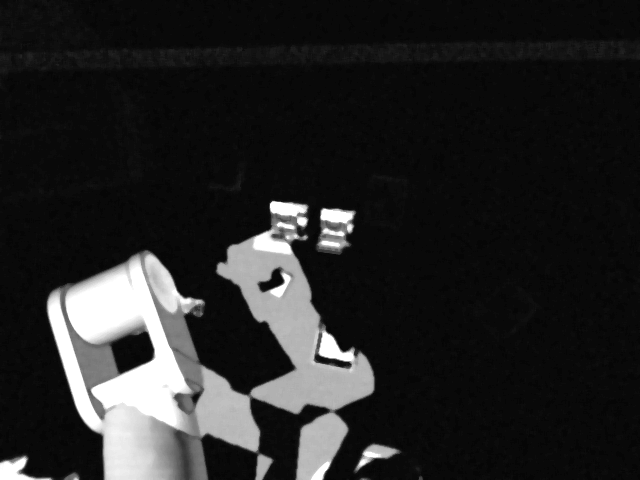

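View pics/scene1.png

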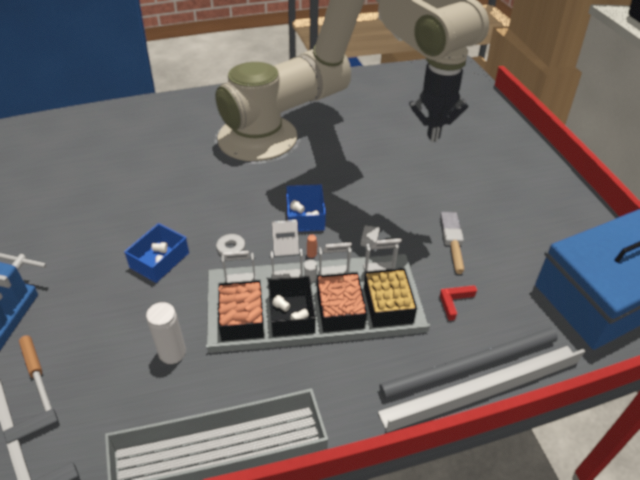

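The pictures show rings up at collars, tips and nozzles, and the bar up at cups. In the top view, apart from the arm and its shadow, only the two pushed tags have changed. The gripper is clear of everything.

```bash
python3 -c "
from station import robot
print(robot.hand_in())"
```

```text
the job is handed in; nothing more can be done
None
```

All four tags now stand as asked, and I handed the job in at about 7 s of the 48 s allowed.

- **What I did:** I pushed the brass collars tag and then the copper contact tips tag over towards their bins with shut fingertips. The copper nozzles tag (ring up) and the tag of the nearly empty black cups bin (bar up) were already right, so I left them alone. The two blue bins with white cups were look-alikes and I ignored them.
- **Last checks:** Both cameras show the collars, tips and nozzles tags leaning to their bins, with the rings seen from above, and the cups tag leaning towards the robot. A before/after comparison of the top view shows no other change than those two tags, the arm and its shadow. The arm's shadow covers the area around the offcut and the nearer blue bin in that view, but both look in place in the scene view. The readings taken at the end of each move were under 2 N, and the gripper ended well clear of the board.
- **Disagreements:** My fit of the board's position matched the pictures to within about 1–2 pixels. During the second push the tool drifted about 7 mm sideways from the tag's middle. It stayed on the tag and the tag went over. No check failed.

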